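# Load the sample rack into the bench incubator and snap its hood shut

### The arm

A 7-joint arm with a two-finger parallel gripper is mounted at the origin on a cart in front of the work surface, level with it; the furniture and walls round the work are solid. World frame = base frame: x ahead of the robot, y to its left, z up, the work surface at z = 0. Lengths are in m, angles in rad, forces in N, time in s.
With the tool pointing down it reaches from about 0.35 to 0.775 m from the base axis. Payload 3.1 kg.
Tool frame: the origin (TCP) lies midway between the tips of the shut fingers; the grasp point (between the pads) lies arm.hold_point_z behind it (arm.hold_point_z is the distance from the TCP to the grasp point, in m); z points along the fingers, y is the line along which they close (so a half turn about z gives the same grasp; the last joint's range is limited). The gripper opens to 85 mm and grips with 20 to 120 N. Pads are 22 mm wide; open, the fingers measure 114 mm over their backs; the gripper's body (76 mm by 85 mm) begins 54 mm behind the grasp point. The pads swing forward as they close: fully open they stand 13 mm farther back than shut.
Start: joints at [-1.147, 0.311, 0.014, 1.512, -0.004, 1.319, -0.027], TCP at [0.247, 0.491, 0.231] pointing down, gripper open.
Joint ranges: [-2.7, 2.7], [-0.3, 1.91], [-1.27, 1.3], [0.12, 2.57], [-1.44, 4.58], [0.2, 2.03], [-3.05, 3.05]. Speed limits (rad/s): [2.79, 2.79, 3.14, 3.14, 3.14, 3.14, 3.14].

### API

Orientations are given as a 3x3 rotation matrix whose columns are the frame's x, y, z axes.
In Python, from workcell import arm gives the robot as it stands. The module is installed in compiled form; this text tells all that it offers. Calls block until the motion is done:
- arm.goto(position, orientation): joint-space move of the TCP to a pose.
- arm.move_linear(position, v=0.15, attitude=None): straight line of the TCP; attitude=None keeps the orientation; v is the mean speed in m/s.
- arm.set_joints(angles): joint-space move.
- arm.set_gripper(opening, f_grip=None): opening from 0.0 (shut) to 1.0 (fully open); f_grip is the grip in N (None keeps the last); returns when the fingers have stopped.
- arm.dwell(seconds).
- arm.inverse_kinematics(position, orientation): joint angles nearest the present ones, or None.
- arm.get_obs(): the state.
- arm.get_image(name): name is "side" or "top"; returns the picture (384x512x3 uint8, red, green, blue); there is no depth.
- arm.camera_params(name): a dict with "mtx" (3x3 intrinsics, pixels), "k1" (the pictures are not rectified: a ray, as slopes to the right and down, at radius r is drawn at 1 + k1 r^2 times it, then the intrinsics apply), "R" (3x3) and "t" (3): a world point X has camera coordinates R X + t. Camera axes: x right, y down, z forward; pixel columns grow to the right and rows downward; lengths in m; the calibration is good to about 2 mm. A picture is of the moment at which its call begins. camera_params takes no time and is no camera call.
A pose or a line that the arm cannot do raises arm.Unreachable and nothing moves.
- arm.hand_in(): hands the job in; it is judged then, once.
The state is a dict: "clock": time; "joint_positions": joint angles; "qd": joint speeds; "tau": joint torques, N m; "tcp_pos": TCP position; "eef_rot": TCP orientation; "ft_force": force on the tool from outside, world axes, zero at the start; "moment": the same for the moment, N m; "opening": opening from 0.0 (shut) to 1.0 (fully open); "grip_force": force on a finger pad.
Only numpy, scipy, OpenCV 4.12 (cv2) and the standard library are available. Lean on these libraries where they do the work, as an engineer would, in place of code of your own. Each camera call takes 0.05 s, during which the arm holds its last target. There are 200 camera calls.

### The job

Put the low white rack of sample tubes on the deck of the open bench incubator, lengthways and pushed fully home against the back stop so that it holds down the switch lever there, then close the hood and press its front edge down until the spring catch snaps and holds it shut. Keep the rack upright all the way, do not lean hard on the hood, leave the other things on the bench alone, and let go of everything at the end.

Things in the scene. Friction and masses are not known exactly. Their poses are not given: they have to be found in the camera images.
- rack_center (a point): Low white rack of sample tubes, loose, 62 mm wide (its x) by 120 mm long (its y). Its solid body is 24 mm high, the tubes stand in it to 38 mm; 0.11 to 0.23 kg. This point is the centre of the solid body, 12 mm above its underside; z up. Its two ends are alike. Starts on the bench top (z = 0).
- incubator: Grey bench incubator with a white hood, fixed; 246 mm deep (its x -126 to +120 mm), 190 mm wide (its y). Origin on the bench top under the middle; x points to its back, y to its left; the front faces -x. Inside is a flat metal deck 45 mm above the bench top; walls round it rise to 64 mm, inner faces at x = -117 and +99 mm and y = +-88 mm.
- rack_home (a point): Point on the deck, 45 mm above the bench top, under the middle of the rack when it is home: its 120 mm length along the incubator's x, one end against the back stop (axes as the incubator's). The rack centre is then 12 mm above this point.
- stop_face (a point): Middle of the back stop's front face, at deck height, 60 mm behind rack_home: a metal block 18 mm high, 90 mm wide. Cheeks 16 mm high guide the rack's sides over the last 32 mm before it, 69 mm apart, flaring to about 80 mm apart at 50 mm before it; farther forward the deck is free.
- hood (a joint): Angle of the hood, rad: 0 shut, 0.96 fully open. Springs lift it open whenever it is not held (about 2 N up at the front edge). Open, it overhangs the deck: nothing comes straight down on the rack's place; a gripper there has to lean 25 to 40 degrees from vertical, back to the front side. Below 0.07 rad it needs 8 to 15 N at hood_front to pass the catch (at 0.035), then stays under 0.01.
- hood_hinge (a point): Middle of the hood's hinge line, 108 mm behind the incubator's origin and 70 mm above the bench top; the line runs along the incubator's y.
- hood_front (a point): Point on the outer top face of the hood, on its centre line, 16 mm behind its front edge: the place to press. When the hood is shut it is 222 mm in front of the hinge line and 30 mm above it (100 mm above the bench top); it swings about the hinge line. z is the face's outward normal. The hood is 190 mm wide and hangs 35 mm down from this face; a grip lip stands out 18 mm beyond its front edge.
- switch_lever (a joint): Angle of the hinged roller lever of the rack switch, rad: 0 free, leaning forward out of a gap in the middle of the back stop, its roller 15 mm high and 12 mm ahead of the stop; the rack's end pushes it back, to about 0.67 when the rack is home. Pushes back with less than 0.5 N.
- catch (a joint): Angle of the sprung roller catch in the middle of the incubator's front, rad: 0 at rest, grows as it is pushed outward; the hood's bar pushes it aside to about 0.05 and it springs back over the bar.
- centrifuge: Large bench centrifuge that stays where it is, on the bench between the rack and the incubator and behind them: 430 mm deep (x), 360 mm wide (y), 245 mm high; origin under its middle, axes along the room's. Its front face is 215 mm before the origin. Arm and gripper must keep clear of it.
- beaker: Glass beaker, 75 mm across, 92 mm high, loose; origin at the centre of its underside. A bystander.
- powder_jar: White powder jar, 44 mm across, 74 mm high, loose; origin at the centre of its underside. A bystander.
- tube_lying: Capped tube of 34 mm diameter, 114 mm long, lying loose on the bench between the rack and the incubator; origin under its middle. A bystander.

How it is judged:
By the outcome, as a careful person would: the job done as asked, in the order asked, and still so for the second after the job is handed in, with the robot touching nothing.
It also fails if it takes over 67 s, if anything falls off the work surface, if the arm or the gripper's body presses on something with over 40 N, if the wrist force passes 120 N, or if a joint passes its speed limit or range.

## Working session

There is one attempt and no reset: what is moved stays moved. The work goes in short steps, each a Python script; the robot and the scene stay as the last script left them, time stands still between calls to the robot, and variables do not carry over. Pictures are saved under pics/ and viewed, at most 10 in all, crops included, and the job is handed in when it is done.

```bash
mkdir -p pics; python3 - <<'E'
from workcell import arm
import cv2
for n in("top","side"):
    im=arm.get_image(n); cv2.imwrite(f"pics/{n}0.png",cv2.resize(im[:,:,::-1],(800,600),interpolation=cv2.INTER_CUBIC)); cv2.imwrite(f"{n}0raw.png",im[:,:,::-1])
    print(n,arm.camera_params(n))
print(arm.hold_point_z,arm.get_obs())
E
```

```text
top {'mtx': array([[402.52029179,   0.        , 258.21248856],
       [  0.        , 402.52029179, 191.58264776],
       [  0.        ,   0.        ,   1.        ]]), 'k1': -0.09378058765715211, 'R': array([[-0.4770735 , -0.87885668, -0.0034358 ],
       [-0.68625922,  0.37496157, -0.62325926],
       [ 0.54904386, -0.29498263, -0.78200773]]), 't': array([0.16894311, 0.47059992, 1.41222301])}
side {'mtx': array([[356.46985708,   0.        , 258.6079942 ],
       [  0.        , 356.46985708, 188.12540232],
       [  0.        ,   0.        ,   1.        ]]), 'k1': -0.03723099853650181, 'R': array([[-0.97174262, -0.23573217,  0.01210889],
       [-0.20664466,  0.82480226, -0.52630715],
       [ 0.11408009, -0.51393733, -0.8502083 ]]), 't': array([0.5202733 , 0.23287693, 1.19158582])}
0.0187 {'clock': 0.1, 'joint_positions': array([-1.14672028,  0.31164567,  0.01398679,  1.5128739 , -0.00438633,
        1.31921903, -0.02719099]), 'qd': array([ 2.76100070e-04, -1.26948517e-03, -3.92143438e-04, -4.61720780e-03,
       -6.37979960e-05,  7.70339916e-04, -6.86870193e-04]), 'tau': array([ 9.72786111e-04, -3.80857551e+01,  1.46844978e-01, -2.31242180e+01,
        1.22331659e-02,  8.17467546e-03, -2.42049325e-06]), 'tcp_pos': array([0.24671129, 0.49083556, 0.23033893]), 'eef_rot': array([[-8.93515980e-01,  4.49030572e-01, -8.59363789e-04],
       [ 4.49031383e-01,  8.93513895e-01, -1.93302010e-03],
       [-1.00131633e-04, -2.11306566e-03, -9.99997762e-01]]), 'ft_force': array([-0.00611212,  0.46863061, -0.9697026 ]), 'moment': array([ 0.04454389, -0.0004109 , -0.0182174 ]), 'grip_force': 0.0, 'opening': 0.9973973412652962}
```

View pics/top0.png

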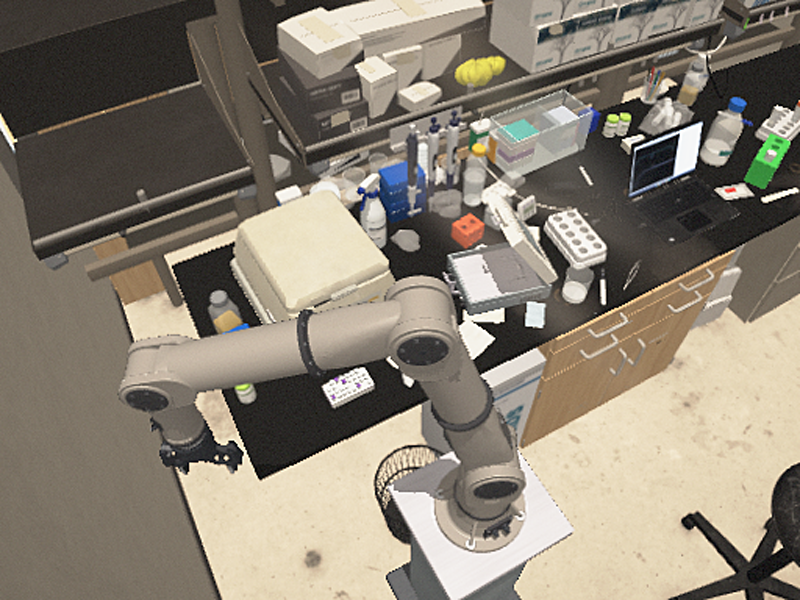

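View pics/side0.png

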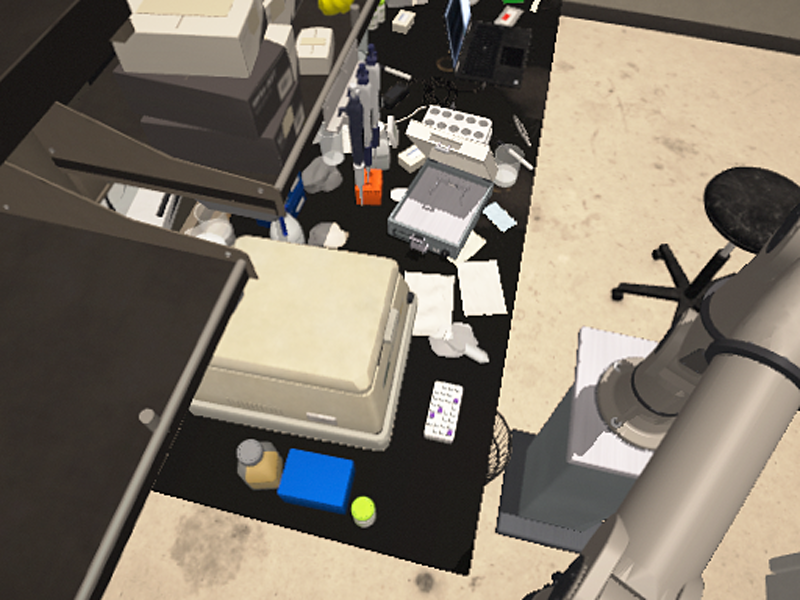

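The side view shows the incubator at about (445,205), with the hood hinge at the top and the catch at (420,245). The rack is at (443,411), the jar at (363,511) and the beaker near (508,165), and something light lies at (457,340). Next I'll enlarge the crops.

```bash
python3 - <<'E'
import cv2,numpy as np
s=cv2.imread('side0raw.png');t=cv2.imread('top0raw.png')
def crop(im,x0,y0,w,h,k): 
    return cv2.resize(im[y0:y0+h,x0:x0+w],None,fx=k,fy=k,interpolation=cv2.INTER_CUBIC)
cv2.imwrite('pics/s_inc.png',crop(s,240,60,100,110,5)) 
a=crop(s,260,200,70,90,6); b=crop(t,280,120,100,90,6) 
cv2.imwrite('pics/s_rack.png',a)
c=crop(t,200,230,60,40,6)
cv2.imwrite('pics/t_inc.png',b)
E
```

```text
(no output)
```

View pics/s_inc.png

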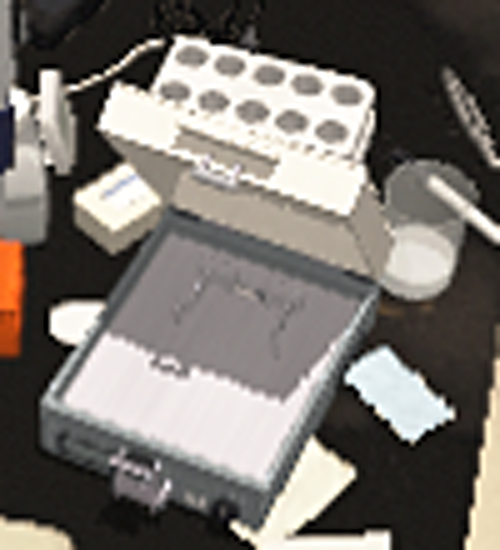

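View pics/s_rack.png

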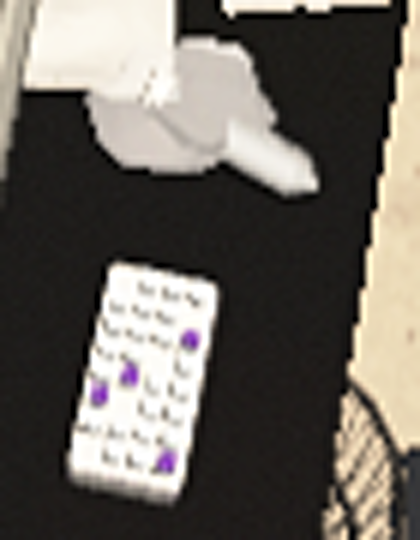

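View pics/t_inc.png

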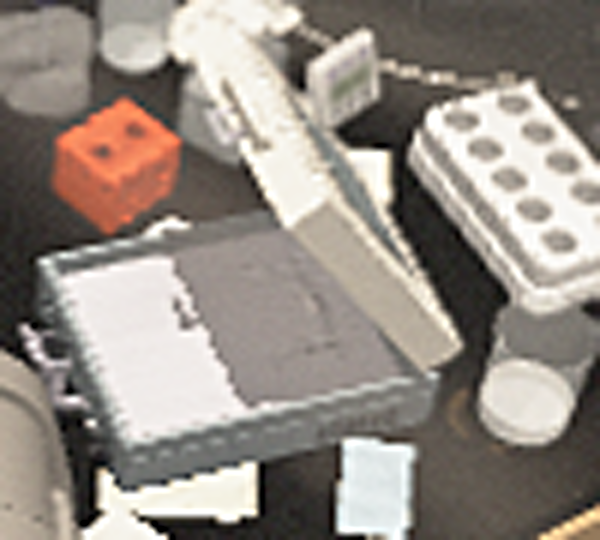

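The side crop (x5, offset 240,60) shows the incubator's top corners: front-left (43,405), front-right (265,492), back-right (383,283). In the top crop (x6, offset 280,120) they are front-left (38,262), front-right (122,465), back-right (438,375). The rack's top corners in its crop (x6, offset 260,200) are about (110,265), (217,287), (183,488) and (72,465). Next I'll fit poses to these and overlay them.

```bash
cat > h.py <<'E'
import numpy as np,cv2
from scipy.optimize import least_squares
from workcell import arm
P={n:arm.camera_params(n) for n in("top","side")}
def proj(n,X):
    p=P[n]; X=np.atleast_2d(X).astype(float)
    return cv2.projectPoints(X,cv2.Rodrigues(p["R"])[0],p["t"],p["mtx"],np.array([p["k1"],0,0,0.]))[0][:,0]
def W(q,pts):
    c,s=np.cos(q[2]),np.sin(q[2]); pts=np.atleast_2d(pts).astype(float)
    return np.c_[q[0]+c*pts[:,0]-s*pts[:,1],q[1]+s*pts[:,0]+c*pts[:,1],pts[:,2]]
def fit(obs,q0):
    f=lambda q:np.concatenate([(proj(n,W(q,m))-u).ravel() for n,m,u in obs])
    return least_squares(f,q0,loss='soft_l1')
raw=lambda u,k,o:(np.array(u,float)+.5)/k-.5+np.array(o)
def lines(im,n,q,segs,k,o,col):
    for a,b in segs:
        p=[tuple(int(round(v)) for v in (w+.5-np.array(o))*k-.5) for w in proj(n,W(q,[a,b]))]
        cv2.line(im,p[0],p[1],col,1)
def box(x0,x1,y0,y1,z):
    c=[(x0,y0,z),(x1,y0,z),(x1,y1,z),(x0,y1,z)]
    return [(c[i],c[(i+1)%4]) for i in range(4)]
E
cat > fit.py <<'E'
from h import *
FL,FR,BR=(-.126,.095,.064),(-.126,-.095,.064),(.12,-.095,.064)
r=fit([("side",[FL,FR,BR],raw([(43,405),(265,492),(383,283)],5,(240,60))),
 ("top",[FL,FR,BR],raw([(38,262),(122,465),(438,375)],6,(280,120)))],[.55,-.3,-1.5])
print(r.x,r.fun.round(1)); qi=r.x
h=.024
r=fit([("side",[(.031,-.06,h),(-.031,-.06,h),(-.031,.06,h),(.031,.06,h)],raw([(110,265),(217,287),(183,488),(72,465)],6,(260,200)))],[.5,.3,0])
print(r.x,r.fun.round(1)); qr=r.x
np.savez('poses.npz',qi=qi,qr=qr)
s=cv2.imread('side0raw.png');t=cv2.imread('top0raw.png')
cr=lambda im,x,y,w,h_,k:cv2.resize(im[y:y+h_,x:x+w],None,fx=k,fy=k,interpolation=cv2.INTER_CUBIC)
inc=box(-.126,.12,-.095,.095,.064)+box(-.117,.099,-.088,.088,.064)+box(-.126,.12,-.095,.095,.0)
A=cr(s,240,60,100,110,4);lines(A,"side",qi,inc,4,(240,60),(0,255,0))
B=cr(t,280,120,100,90,4);lines(B,"top",qi,inc,4,(280,120),(0,255,0))
rk=box(-.031,.031,-.06,.06,.024)+box(-.031,.031,-.06,.06,0)
C=cr(s,270,235,60,60,4);lines(C,"side",qr,rk,4,(270,235),(0,0,255))
D=cr(t,195,225,60,45,4);lines(D,"top",qr,rk,4,(195,225),(0,0,255))
o=np.zeros((600,800,3),np.uint8)
o[:300,:400]=A[:300] if 0 else A[60:360];o[:300,400:800]=B[:300];o[310:550,:240]=C;o[310:490,300:540]=D
print(A.shape,B.shape);cv2.imwrite('pics/ov1.png',o)
E
python3 fit.py
```

```text
[ 0.5316978  -0.40189402 -1.78401446] [-0.4  0.1  0.9  0.4  0.9 -1.6 -0.9 -0.2 -0.4 -2.1  0.2  0.2]
[0.42035983 0.12781025 0.03094475] [-0.1 -0.6  0.4 -0.7  0.3  0.6 -0.6  0.5]
(440, 400, 3) (360, 400, 3)
```

View pics/ov1.png

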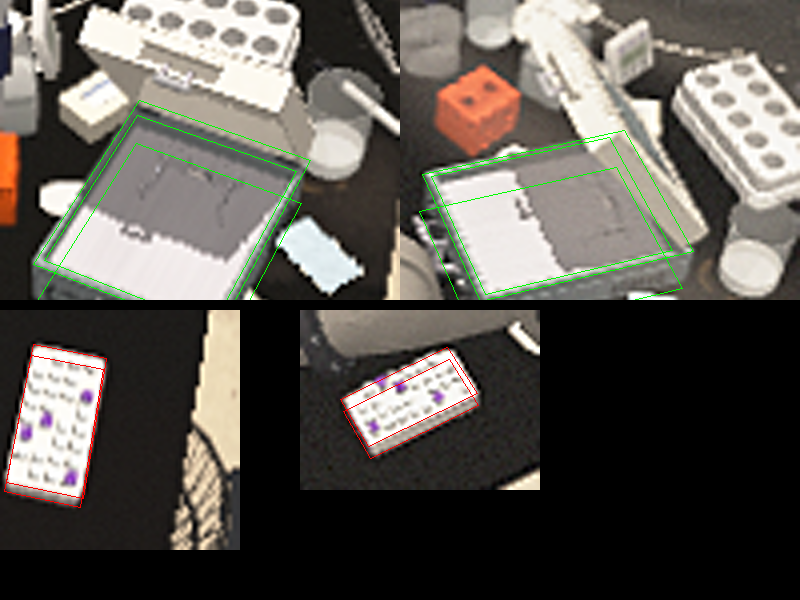

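The overlays fit both views to about 1 px, so the rack is near (0.420, 0.128) and the incubator near (0.532, -0.402) with yaw -1.784. I still need the stop and cheeks on the deck, so I'll make a contrast-enhanced crop.

```bash
python3 - <<'E'
from h import *
qi=np.load('poses.npz')['qi']
s=cv2.imread('side0raw.png');t=cv2.imread('top0raw.png')
def cr(im,x,y,w,h,k):
    c=cv2.resize(im[y:y+h,x:x+w],None,fx=k,fy=k,interpolation=cv2.INTER_CUBIC).astype(float)
    return np.clip((c-60)*2.2,0,255).astype(np.uint8)
A=cr(s,265,100,50,50,8);B=cr(t,305,155,50,50,8)
# deck grid ticks every 20mm in inc coordinates at z=.045
for n,im,o in(("side",A,(265,100)),("top",B,(305,155))):
  for x in np.arange(-.04,.1,.02):
    for y in np.arange(-.06,.07,.02):
      u=(proj(n,W(qi,[(x,y,.045)]))[0]+.5-np.array(o))*8-.5
      cv2.circle(im,tuple(int(v) for v in u),2,(0,255,0) if abs(y)>.001 and abs(x)>.001 else (0,0,255),-1)
cv2.imwrite('pics/stop.png',np.hstack([A,B]))
E
```

```text
(no output)
```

View pics/stop.png

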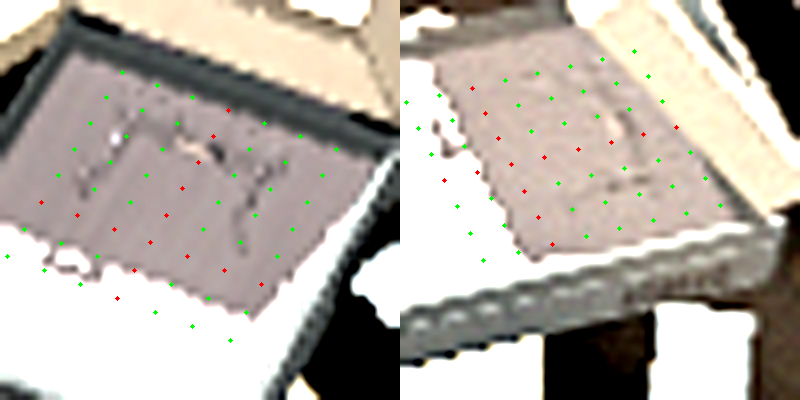

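The left image (side x8) shows the left cheek from (85,190) to (117,138), the right cheek from (243,248) to (272,168), and the lever gap at about (200,150). The right image (top x8) shows the right cheek from (577,195) to (648,182), and the stop from about (600,95) to (640,165).

```bash
python3 - <<'E'
from h import *
qi=np.load('poses.npz')['qi']
def back(n,u,o,z):
    f=lambda p:(proj(n,W(qi,[(p[0],p[1],z)]))[0]-raw(u,8,o))
    return least_squares(f,[0,0],x_scale=.01,diff_step=1e-3).x
for nm,n,u,o in [("Lfront","side",(85,190),(265,100)),("Lmid","side",(117,138),(265,100)),("Rfront","side",(243,248),(265,100)),("Rbend","side",(265,180),(265,100)),("Rback","side",(272,165),(265,100)),("stopL","side",(140,125),(265,100)),("lever bright","side",(188,146),(265,100)),("gap","side",(215,154),(265,100)),
 ("T Rfront","top",(177,195),(305,155)),("T Rback","top",(248,182),(305,155)),("T stopR","top",(240,165),(305,155)),("T lever","top",(215,125),(305,155))]:
    print(nm,*[(z,(back(n,u,o,z)*1e3).round(0)) for z in(.045,.061)])
E
```

```text
Lfront (0.045, array([17., 44.])) (0.061, array([ 4., 39.]))
Lmid (0.045, array([57., 44.])) (0.061, array([43., 39.]))
Rfront (0.045, array([ 18., -43.])) (0.061, array([  4., -47.]))
Rbend (0.045, array([ 64., -35.])) (0.061, array([ 50., -39.]))
Rback (0.045, array([ 75., -34.])) (0.061, array([ 61., -38.]))
stopL (0.045, array([70., 37.])) (0.061, array([56., 32.]))
lever bright (0.045, array([68.,  9.])) (0.061, array([54.,  4.]))
gap (0.045, array([69., -5.])) (0.061, array([ 55., -10.]))
T Rfront (0.045, array([ 27., -31.])) (0.061, array([ 20., -43.]))
T Rback (0.045, array([ 68., -33.])) (0.061, array([ 61., -45.]))
T stopR (0.045, array([ 69., -20.])) (0.061, array([ 61., -32.]))
T lever (0.045, array([67., 11.])) (0.061, array([59., -1.]))
```

The stop is centred (y≈0) with its face at inc x≈67 mm, so rack_home is at x≈7 mm. Next I'll check IK for the leaned grasp and place poses and for the hood press, and find the centrifuge face.

```bash
cat >> h.py <<'E'
d=np.load('poses.npz'); qi,qr=d['qi'],d['qr']
def rot(yaw,lean,flip=1):
    """tool z down, leaning: z=(sin lean along heading yaw, -cos lean); y along left of heading"""
    h=np.array([np.cos(yaw),np.sin(yaw),0]); z=np.sin(lean)*h-np.cos(lean)*np.array([0,0,1])
    y=flip*np.array([-h[1],h[0],0]); return np.c_[np.cross(y,z),y,z]
I=lambda x,y,z:W(qi,[(x,y,z)])[0]
LEAN=np.radians(32)
ryaw=qr[2]-np.pi/2   # rack heading when approached from +y side
def hoodP(th,f=.222,h=.030): return .108-(f*np.cos(th)-h*np.sin(th)), .070+f*np.sin(th)+h*np.cos(th)
E
python3 - <<'E'
from h import *
# centrifuge front from side image
for u in((410,300),(386,447)):
    r=raw(u,800/512,(0,0))
    print('cf',least_squares(lambda p:proj("side",[[p[0],p[1],.02]])[0]-r,[.5,0],diff_step=1e-3).x)
hr=np.array([np.cos(ryaw),np.sin(ryaw),0])
g=np.array([qr[0],qr[1],0])-.02*hr
print('grasp',g)
for fl in(1,-1):
  for nm,p,R in [('pre',g+[0,0,.12],rot(ryaw,LEAN,fl)),('grasp',g+.01*hr+[0,0,.004],rot(ryaw,LEAN,fl)),
   ('over',I(-.053,0,.17),rot(qi[2],LEAN,fl)),('place',I(-.053,0,.05),rot(qi[2],LEAN,fl)),('home',I(-.003,0,.05),rot(qi[2],LEAN,fl)),
   ('H1',I(.06,0,.33),rot(qi[2],0,fl)),('H1t',I(.06,0,.33),rot(qi[2],-.4,fl)),('Hopen',I(.02,0,.27),rot(qi[2],-.4,fl)),('H0',I(-.114,0,.10),rot(qi[2],0,fl)),('H0t',I(-.114,0,.10),rot(qi[2],-.4,fl))]:
    q=arm.inverse_kinematics(p,R); print(fl,nm,None if q is None else np.round(q,2))
E
```

```text
cf [ 0.55013862 -0.11545576]
cf [0.51734523 0.23172332]
grasp [0.41974104 0.14780068 0.        ]
1 pre [-1.03  0.46  0.41  1.79  0.29  1.27 -0.73]
1 grasp [-1.01  0.63  0.41  1.88  0.25  1.02 -0.78]
1 over [-0.31  0.63  0.86  1.54  0.09  1.03  0.15]
1 place [-0.25  0.76  0.75  1.64  0.09  0.82  0.05]
1 home [-0.21  0.8   0.83  1.63 -0.01  0.78  0.2 ]
1 H1 [ 0.41  0.69  0.73  0.8  -0.45  1.76  0.71]
1 H1t None
1 Hopen [ 0.56  0.84  0.74  0.77 -0.81  1.96  0.77]
1 H0 [-0.19  0.82  1.12  1.5  -0.75  1.3   0.79]
1 H0t [ 0.14  0.88  0.98  1.35 -0.96  1.61  0.95]
-1 pre [-0.61  0.44 -0.14  1.77  0.48  1.36  2.21]
-1 grasp [-0.63  0.61 -0.1   1.86  0.53  1.12  2.1 ]
-1 over [-0.    0.52  0.36  1.53  0.43  1.1   3.04]
-1 place [0.02 0.66 0.33 1.63 0.47 0.89 2.9 ]
-1 home [0.07 0.68 0.38 1.62 0.44 0.84 3.  ]
-1 H1 [ 0.3   0.79  1.12  0.81 -0.72  1.84 -2.31]
-1 H1t None
-1 Hopen [ 0.5   0.88  0.94  0.78 -0.95  2.01 -2.33]
-1 H0 [-0.19  0.82  1.12  1.5  -0.75  1.3  -2.35]
-1 H0t [ 0.08  0.95  1.12  1.35 -1.06  1.69 -2.14]
```

```bash
python3 - <<'E'
from h import *
hr=np.array([np.cos(ryaw),np.sin(ryaw),0]); R=rot(ryaw,LEAN)
g=np.array([qr[0],qr[1],0])-.02*hr+.010*hr
arm.set_gripper(1.0)
arm.goto(g+[0,0,.13]-.05*hr,R)
arm.move_linear(g+[0,0,.025])
f0=arm.get_obs()['ft_force']
for z in(.015,.009,.005):
    arm.move_linear(g+[0,0,z],v=.05); o=arm.get_obs(); print(z,o['ft_force']-f0,o['tcp_pos'])
    if np.linalg.norm(o['ft_force']-f0)>4: break
arm.set_gripper(0.0,f_grip=40); o=arm.get_obs(); print(o['opening'],o['grip_force'],o['ft_force']-f0,o['clock'])
arm.move_linear(o['tcp_pos']+[0,0,.03],v=.08); arm.dwell(.2)
o=arm.get_obs(); print(o['opening'],o['grip_force'],o['ft_force']-f0,o['clock'])
s=arm.get_image("side")[:,:,::-1];t=arm.get_image("top")[:,:,::-1]
cr=lambda im,x,y,w,h_,k:cv2.resize(im[y:y+h_,x:x+w],None,fx=k,fy=k,interpolation=cv2.INTER_CUBIC)
cv2.imwrite('pics/grasp.png',np.hstack([cr(s,230,190,100,110,4),cr(t,170,190,100,110,4)]))
E
```

```text
0.015 [-0.06080805  0.0886609   1.05583273] [0.41990157 0.13791817 0.01484248]
0.009 [ 0.02897616 -0.50901672  0.86827782] [0.41979039 0.13762285 0.00872388]
0.005 [ 0.16374691 -0.16784331  1.69536548] [0.419888   0.13764505 0.0048027 ]
0.7148350098469464 43.71430814266205 [-0.27348135  0.39904651  2.77973559] 3.7833
0.7158748167552036 43.40690732002258 [ 0.13938913 -0.7753956  -0.7245022 ] 4.5167
```

View pics/grasp.png

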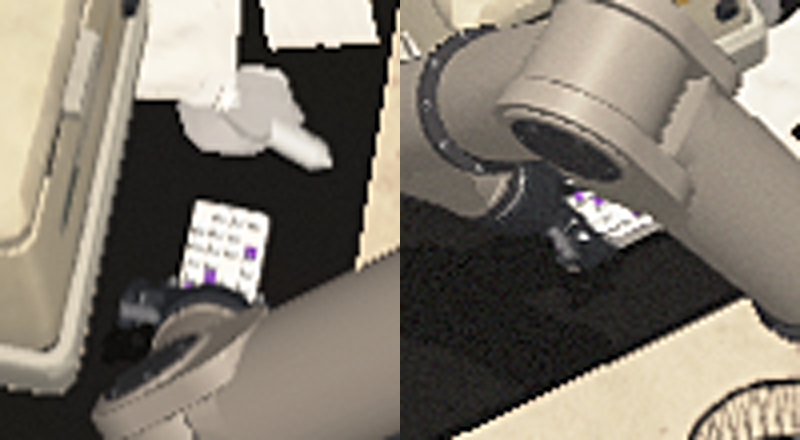

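The rack is gripped level: opening 0.715, about 62 mm, and lifted clean, with the nearer half of the rack visible in the side crop at (225,250). Next is transport clear of the centrifuge, down onto the deck, then into the cheeks.

```bash
python3 - <<'E'
from h import *
R=rot(qi[2],LEAN)
p=arm.get_obs()['tcp_pos']
arm.move_linear([p[0],p[1],.14],v=.2)
arm.move_linear([.41,-.20,.14],v=.2)
arm.move_linear(I(-.053,0,.14),v=.15,attitude=R)
arm.move_linear(I(-.053,0,.065),v=.12); arm.dwell(.2)
f0=arm.get_obs()['ft_force']
for z in np.arange(.058,.044,-.002):
    arm.move_linear(I(-.053,0,z),v=.04); o=arm.get_obs(); df=o['ft_force']-f0; print(round(z,4),df.round(2),o['tcp_pos'][2].round(4))
    if df[2]>2.5: break
zc=o['tcp_pos'][2]; print('deck contact TCP z',zc,o['clock'],o['opening'],o['grip_force'])
cr=lambda im,x,y,w,h_,k:cv2.resize(im[y:y+h_,x:x+w],None,fx=k,fy=k,interpolation=cv2.INTER_CUBIC)
s=arm.get_image("side")[:,:,::-1];t=arm.get_image("top")[:,:,::-1]
cv2.imwrite('pics/place.png',np.hstack([cr(s,240,60,100,110,4),cr(t,280,110,100,110,4)]))
E
```

```text
0.058 [-0.11  0.81  0.14] 0.0575
0.056 [-0.24  0.73  0.88] 0.0558
0.054 [0.21 0.82 0.23] 0.0538
0.052 [0.5  0.79 0.59] 0.0518
0.05 [0.85 0.06 2.59] 0.0505
deck contact TCP z 0.050464738946006185 10.9167 0.7171708485202287 43.54907691478729
```

View pics/place.png

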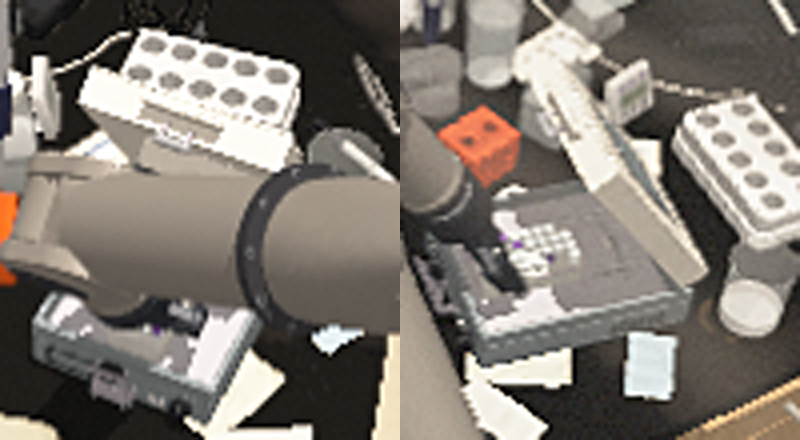

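The rack sits on the deck, aligned and centred in the top view with its end at about (578,250), and the hood is undisturbed. Now I'll slide it home, watching the force.

```bash
cat > slide.py <<'E'
from h import *
hx=np.array([np.cos(qi[2]),np.sin(qi[2]),0]); hy=np.array([-hx[1],hx[0],0])
z=.0512
arm.move_linear(I(-.053,0,z),v=.05); arm.dwell(.2); f0=arm.get_obs()['ft_force']
x=-.053
while x<.010:
    x+=.005 if x<-.014 else .0015
    arm.move_linear(I(x,0,z),v=.05); o=arm.get_obs(); df=o['ft_force']-f0
    e=o['tcp_pos']-I(0,0,0)
    print(round(x,4),'act',round(e@hx,4),round(e@hy,4),'F',round(df@hx,2),round(df@hy,2),round(df[2],2))
    if df@hx<-6 or abs(df@hy)>6: break
print(o['clock'],o['opening'])
E
python3 slide.py
```

```text
-0.048 act -0.047 -0.0004 F -0.05 -1.07 1.29
-0.043 act -0.0421 -0.0004 F 0.25 -1.16 0.73
-0.038 act -0.0375 0.0003 F -1.05 0.41 -0.15
-0.033 act -0.0324 0.0003 F 0.62 0.55 0.33
-0.028 act -0.0274 0.0002 F 0.01 1.05 0.31
-0.023 act -0.0224 0.0002 F 0.21 1.38 -0.3
-0.018 act -0.0175 0.0002 F 1.0 3.1 -0.33
-0.013 act -0.0125 0.0002 F 0.1 1.27 0.42
-0.0115 act -0.0115 0.0002 F -0.71 1.33 -0.25
-0.01 act -0.0101 0.0002 F -0.24 1.97 0.1
-0.0085 act -0.0084 0.0001 F -0.75 2.86 1.44
-0.007 act -0.0068 0.0001 F -1.49 2.54 0.21
-0.0055 act -0.0061 0.0001 F -3.12 1.24 1.1
-0.004 act -0.0061 0.0001 F -6.99 -0.02 3.12
14.9667 0.7167534950312819
```

Firm contact at TCP x=-6 mm, which puts the stop at about 64 mm and agrees with the image. Next: lower, release, and press again from the front end with the fingers shut.

```bash
cat > rel.py <<'E'
from h import *
R=rot(qi[2],LEAN); hx=np.array([np.cos(qi[2]),np.sin(qi[2]),0])
arm.move_linear(I(-.004,0,.0497),v=.03)
print(arm.get_obs()['ft_force'])
arm.set_gripper(1.0); arm.dwell(.2)
p=arm.get_obs()['tcp_pos']
arm.move_linear(p-.07*R[:,2],v=.15)
arm.set_gripper(0.0,f_grip=20)
arm.move_linear(I(-.085,0,.11),v=.2); arm.move_linear(I(-.085,0,.060),v=.12); arm.dwell(.2)
f0=arm.get_obs()['ft_force']
for x in np.r_[-.076,np.arange(-.072,-.045,.002)]:
    arm.move_linear(I(x,0,.060),v=.05); o=arm.get_obs(); df=o['ft_force']-f0
    print(round(x,4),round((o['tcp_pos']-I(0,0,0))@hx,4),'F',round(df@hx,2))
    if df@hx<-5: break
arm.move_linear(I(-.085,0,.060),v=.1); arm.move_linear(I(-.10,0,.16),v=.2)
arm.move_linear(I(-.30,0,.32),v=.3)
print(arm.get_obs()['clock'])
cr=lambda im,x,y,w,h_,k:cv2.resize(im[y:y+h_,x:x+w],None,fx=k,fy=k,interpolation=cv2.INTER_CUBIC)
s=arm.get_image("side")[:,:,::-1];t=arm.get_image("top")[:,:,::-1]
A=cr(s,240,60,100,110,4);B=cr(t,280,110,100,110,4)
cv2.imwrite('pics/home.png',np.hstack([A,B]))
E
python3 rel.py
```

```text
[-0.40463474  9.40266607  6.94765173]
-0.076 -0.0749 F -0.32
-0.072 -0.0715 F -0.25
-0.07 -0.0698 F -0.49
-0.068 -0.0678 F -0.47
-0.066 -0.0657 F 0.09
-0.064 -0.0638 F -0.51
-0.062 -0.0632 F -4.14
-0.06 -0.0631 F -7.89
22.4583
```

View pics/home.png

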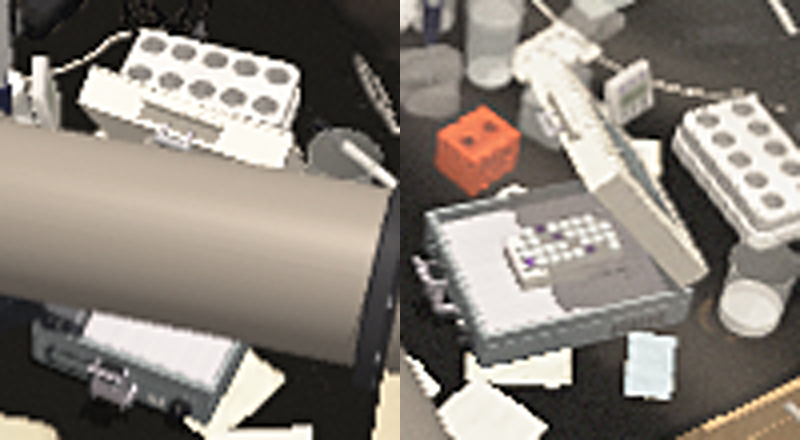

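The top view shows the rack home between the cheeks, upright, with its front end at about (520,280). The hood and the surrounding items are unchanged. Now I'll go over the hood and swing it down.

```bash
cat > hood.py <<'E'
from h import *
R=rot(qi[2],0); e=.012
T=lambda th,c=0:(lambda p:I(p[0]+e*np.sin(th)+c*np.sin(th),0,p[1]+c*np.cos(th)))(hoodP(th))
arm.move_linear(I(-.15,0,.37),v=.25,attitude=R)
arm.move_linear(I(.06,0,.36),v=.25)
arm.move_linear(T(.96,.03),v=.15); arm.dwell(.2); f0=arm.get_obs()['ft_force']
print('start',arm.get_obs()['clock'])
for th in np.r_[.96,np.arange(.88,.09,-.08)]:
    arm.move_linear(T(th),v=.12); o=arm.get_obs(); df=o['ft_force']-f0
    print(round(th,2),df.round(1),(o['tcp_pos']-T(th)).round(4))
    if np.linalg.norm(df)>12: print('STOP'); break
print(o['clock'])
E
python3 hood.py
```

```text
start 25.2083
0.96 [-0.4 -2.6  0.6] [-0.0001 -0.001   0.0008]
0.88 [ 0.3 -2.3  2.6] [ 0.0002 -0.0003  0.0007]
0.8 [ 0.1 -0.9  3. ] [0.0003 0.0002 0.0001]
0.72 [ 0.3 -1.1  2.9] [ 0.0001  0.0004 -0.0001]
0.64 [-0.4  0.1  2.2] [ 0.0001  0.0006 -0.0003]
0.56 [-1.3 -0.5  3. ] [-0.      0.0007 -0.0003]
0.48 [-1.  -0.6  1.3] [-0.0001  0.0005 -0.0002]
0.4 [-1.  -0.4  2.3] [-0.0001  0.0004 -0.0001]
0.32 [-1.5 -0.   1.3] [-0.0001  0.0004 -0.0001]
0.24 [-0.5 -0.5  1.3] [-0.0002  0.0004 -0.    ]
0.16 [-1.6 -0.2  1.8] [-0.0002  0.0004 -0.    ]
28.6083
```

```bash
cat > press.py <<'E'
from h import *
e=.012; T=lambda th:(lambda p:I(p[0]+e*np.sin(th),0,p[1]))(hoodP(th))
f0=arm.get_obs()['ft_force']-[0,0,1.8]; pk=0
for th in np.r_[.12,.09,np.arange(.075,-.03,-.005)]:
    arm.move_linear(T(th),v=.03); o=arm.get_obs(); df=o['ft_force']-f0
    pk=max(pk,df[2]); print(round(th,3),df.round(1),o['tcp_pos'][2].round(4))
    if df[2]>22 or (th<.012 and df[2]>6): break
p=o['tcp_pos']; arm.dwell(.3); print(arm.get_obs()['ft_force']-f0)
arm.move_linear(p+[0,0,.006],v=.03); arm.dwell(.4); print('up 6mm',arm.get_obs()['ft_force']-f0)
E
python3 press.py
```

```text
0.12 [ 1.9 -1.2  0.5] 0.1265
0.09 [ 0.7 -0.8  1.3] 0.1195
0.075 [ 1.6 -0.5  0.7] 0.1163
0.07 [ 0.8 -0.6  2.5] 0.1154
0.065 [ 0.2 -1.   3.9] 0.1149
0.06 [-1.4  0.6  7.1] 0.1143
0.055 [-1.6 -0.4  7.9] 0.1134
0.05 [-1.1  0.2  7. ] 0.1122
0.045 [-1.  -0.3  6.2] 0.1108
0.04 [-0.6 -1.1  4.9] 0.1095
0.035 [ 0.  -0.8  4.5] 0.1081
0.03 [-1.6 -2.   3.4] 0.1066
0.025 [-0.5 -1.3  1.9] 0.1053
0.02 [ 1.6 -1.1  1.3] 0.1041
0.015 [ 1.4 -2.3  1.6] 0.1031
0.01 [ 1.4 -0.7  0.9] 0.102
0.005 [ 2.  -0.3  0.6] 0.1011
-0.0 [3.1 0.2 2.7] 0.1002
-0.005 [1.  0.5 5.4] 0.0999
-0.01 [0.6 1.2 9.7] 0.0996
[-0.51679641  0.93976802  8.6014103 ]
up 6mm [ 1.56329554 -0.61332932 -0.89223638]
```

The force peaked at about 8 N, fell off past the catch and then met the hard stop. With the tip raised 6 mm there is no load. I'll retreat and check numerically in the images that the hood is shut and the bystanders are unmoved.

```bash
cat > chk.py <<'E'
from h import *
p=arm.get_obs()['tcp_pos']
arm.move_linear(p+[0,0,.15],v=.2); arm.move_linear([.40,-.05,.33],v=.25); arm.set_joints([-1.147,.311,.014,1.512,-.004,1.319,-.027]); arm.dwell(.3)
for n in("top","side"):
    im=arm.get_image(n)[:,:,::-1]; cv2.imwrite(f'{n}1raw.png',im); a=cv2.imread(f'{n}0raw.png')
    # fit of the shut-hood outline: white mask vs projected top face at several angles
    m=(im.min(2)>120).astype(np.uint8)
    for th in(0,.03,.06,.1,.2,.96):
        c=[(*hoodP(th,f,.03)[:1],y,hoodP(th,f,.03)[1]) for f,y in((.0,-.095),(.238,-.095),(.238,.095),(0,.095))]
        k=np.zeros_like(m); cv2.fillPoly(k,[proj(n,W(qi,c)).round().astype(int)],1)
        ring=cv2.dilate(k,np.ones((5,5)))-k
        print(n,th,'in',round(m[k>0].mean(),2),'ring',round(m[ring>0].mean(),2))
    d=(cv2.absdiff(a,im).max(2)>40).astype(np.uint8); d=cv2.morphologyEx(d,cv2.MORPH_OPEN,np.ones((3,3)))
    _,_,st,ce=cv2.connectedComponentsWithStats(d); print([tuple(s) for s in st[1:] if s[4]>15])
print(arm.get_obs()['clock'],arm.get_obs()['ft_force'])
E
python3 chk.py
```

```text
top 0 in 0.96 ring 0.57
top 0.03 in 0.96 ring 0.56
top 0.06 in 0.93 ring 0.57
top 0.1 in 0.92 ring 0.61
top 0.2 in 0.87 ring 0.58
top 0.96 in 0.64 ring 0.66
[(np.int32(312), np.int32(125), np.int32(9), np.int32(6), np.int32(38)), (np.int32(318), np.int32(133), np.int32(39), np.int32(52), np.int32(765)), (np.int32(286), np.int32(150), np.int32(40), np.int32(16), np.int32(302)), (np.int32(307), np.int32(159), np.int32(6), np.int32(6), np.int32(27)), (np.int32(316), np.int32(165), np.int32(4), np.int32(5), np.int32(17)), (np.int32(286), np.int32(169), np.int32(9), np.int32(13), np.int32(62)), (np.int32(301), np.int32(186), np.int32(21), np.int32(7), np.int32(88)), (np.int32(206), np.int32(235), np.int32(34), np.int32(26), np.int32(537)), (np.int32(145), np.int32(282), np.int32(11), np.int32(21), np.int32(140)), (np.int32(102), np.int32(288), np.int32(7), np.int32(11), np.int32(44)), (np.int32(115), np.int32(295), np.int32(25), np.int32(10), np.int32(145))]
side 0 in 0.95 ring 0.51
side 0.03 in 0.94 ring 0.51
side 0.06 in 0.93 ring 0.5
side 0.1 in 0.92 ring 0.55
side 0.2 in 0.89 ring 0.59
side 0.96 in 0.66 ring 0.61
[(np.int32(247), np.int32(77), np.int32(70), np.int32(76), np.int32(2142)), (np.int32(279), np.int32(148), np.int32(14), np.int32(8), np.int32(56)), (np.int32(271), np.int32(244), np.int32(26), np.int32(40), np.int32(743)), (np.int32(353), np.int32(365), np.int32(7), np.int32(6), np.int32(35))]
39.7417 [-0.23420382 -0.64009327 -0.77502016]
```

Only the hood and incubator area, the rack's old spot and the gripper changed between the pictures. The hood outline fits best at 0, so it is shut.

```bash
python3 -c "
from workcell import arm
print(arm.hand_in())"
```

```text
the job is handed in; nothing more can be done
None
```

The rack is pushed home against the back stop, the hood is latched shut and the bystanders are unmoved; I judged the lever held down from contact force and rack position, not seen directly, and handed in at about 40 s with the arm clear.

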